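Break the lid stay and shut the goldsmith's tool chest

ROBOT

A 6-joint arm with a two-finger parallel gripper is mounted at the origin on the work surface. World frame = base frame: x ahead of the robot, y to its left, z up, the work surface at z = 0. Lengths are in m, angles in rad, forces in N, time in s.
With the tool pointing down it reaches from about 0.3 to 0.775 m from the base axis. Payload 14.6 kg.
Tool frame: the origin (TCP) lies at the very end of the fingers, on their centre line; the grasp point (between the pads) lies 19 mm behind it; z points along the fingers, y is the line along which they close (so a half turn about z gives the same grasp; the last joint's range is limited). The gripper opens to 94 mm and grips with 3 to 60 N. Pads are 16 mm wide; open, the fingers measure 119 mm over their backs; the gripper's body (75 mm by 177 mm) begins 78 mm behind the grasp point.
Start: joints at [-1.177, 0.3, 1.521, -0, 1.321, -0.067], TCP at [0.245, -0.493, 0.205] pointing down, gripper open.
Joint ranges: [-3.03, 3.03], [-0.79, 2.21], [0.23, 2.52], [-1.04, 4.18], [0, 3.07], [-2.55, 2.55]. Speed limits (rad/s): [2.22, 2.22, 2.57, 3.14, 3.14, 3.14].

INTERFACE

Orientations are given as [roll, pitch, yaw] about the fixed x, y, z axes, in that order (R = Rz(yaw) Ry(pitch) Rx(roll)).
In Python, from station import ctrl, camera, camera_info, finder gives the robot as it stands.
- The arm moves only by the tool carry_out, never from a script. Its argument "motion" is a list of rows, each a list of 2 entries, a list of its own where there are three numbers: the shift along the tool's x, y, z as a fraction of full scale, then the turn about the tool's z as a fraction of full scale. A call has 1 to 12 rows; each row is the pose to reach, as a shift and turn from the pose commanded when the call began, along the tool's axes at that moment, turning the shorter way round; what a row does not reach only later rows make up. Full scale, the value 1, is 200 mm for a shift and 360 degrees for a turn. A row lasts 1/10 s, in which the tool goes at most 50 mm and 8.59 degrees, less where a joint would pass 70% of its speed; a pose out of reach is approached as far as the arm can. A call with a number of a shift or a turn outside -1 to 1 is refused whole. A call with a gripper value outside its range is refused whole. "hand" is the closure, from -1 (fully open) to 1 (shut), set as the call begins (left out, the last holds). The fingers move at their own pace and stop on an object; "force" is the grip in N (left out, the last holds). Time passes only in rows, so rows that repeat a pose let the fingers close. It gives the time, the measured TCP pose, the force, the opening and the grip force at its end, in the units of the state.
- ctrl.get_obs(): the state, without advancing time (a new reading comes with each control period).
- camera(name): name is "side" or "top" or "wrist"; returns (picture, depth): 420x560x3 uint8, blue, green, red; 420x560 float32, m along the optical axis (not along the pixel's ray), 0 where there is no reading.
- camera_info(name): a dict with "camera_matrix" (3x3 intrinsics, pixels), "origin" and "attitude" of the camera in the world. Camera axes: x right, y down, z forward; pixel columns grow to the right and rows downward; lengths in m; the calibration is good to about 2 mm. A picture is of the moment at which its call begins: read the wrist's pose just before it. camera_info takes no time and is no camera call; for the wrist camera it gives the pose at the moment of the call.
- ctrl.hand_in(): hands the job in; it is judged then, once.
Trained networks look in the newest picture that a camera, given by its name, has taken for a name from the list of things; names that differ only in an ending like _2 or _b are one class to them, and where a whole thing is asked for, a point or a joint stands for the part that bears it (a point fixed in the world has none). Each returns a list of dicts, best first, with "conf" (0 to 1); they miss things now and then, are a little off and sometimes report something else, mostly with a low value. They report only what shows in the picture. A call takes as long as a camera call.
- finder.boxes_of(camera, query): "location" ([column, row] in pixels, amid what is visible of it).
- finder.cut_out(camera, query): "mask" (420x560 bool, what is visible of it) and "location" ([column, row] in pixels, amid what is visible of it).
- finder.pinpoint(camera, query): "location" ([column, row] in pixels: a listed point, or the origin of a listed thing).
The state is a dict: "time_s": time; "qpos": joint angles; "joint_vel": joint speeds; "tau": joint torques, N m; "ee_pos": TCP position; "eef_rot": TCP orientation; "force": force on the tool from outside, world axes, zero at the start; "moment": the same for the moment, N m; "grip_width": finger opening in m; "grip_force": force on a finger pad.
Only numpy, scipy, OpenCV 4.12 (cv2) and the standard library are available. Lean on these libraries where they do the work, as an engineer would, in place of code of your own. Each camera call takes 0.05 s, during which the arm holds its last target. There are 200 camera calls.

TASK

Shut the wooden tool chest. Lift the knee of its folding steel stay to break it, let the lid down part-way with it and let go, leaving the lid standing half lowered on its stiff hinge; then take the lid anew by the bar on its edge and lower it gently, without slamming, until it is fully shut, and let go. Leave the tools in the chest and on the bench where they are.

Things in the scene. Friction and masses are not known exactly. Their poses are not given: they have to be found in the camera images.
- chest: Open wooden chest, fixed to the bench, 240 x 240 mm, 90 mm high, walls and floor 10 mm. Origin under its centre. Its x axis runs along the lid hinge, y from the hinge side to the mouth (free-edge) side, z up. The folding stay lies in the plane x = 94 mm, just inside the +x end wall.
- lid_hinge (a point): Middle of the lid's hinge line (chest x = 0, y = -120, z = 90 mm), axes as the chest's. The lid, a wooden panel 240 x 240 x 10 mm of about 0.4 kg, turns about x here; the panel's underside passes through the hinge line.
- lid (a joint): Lid angle, rad: 0 = as found, open (panel 1.70 rad up from shut, just past vertical), 1.70 = shut flat on the rim. Stiff hinge (0.6 N m friction; the lid's weight makes at most 0.5): it stays where it is left and must be pushed or led all the way shut. While the stay is locked it cannot be moved.
- lid_bar (a point): Middle of the bar on the lid's free edge: round steel, 12 mm thick, 110 mm long, parallel to the hinge, 270 mm from the hinge line and 5 mm above the lid's underside plane, on a leg at each end; clear gap of 24 mm to the lid edge. Shut, it is 95 mm above the bench. Pinched across from above, it turns in the grip as the lid comes down.
- stay_knee (a joint): Stay knee, rad: 0 = as found, locked 0.12 past straight on its stop (sagging towards the hinge), 0.12 = straight, more = broken and folding, about 3 with the lid shut. Two flat steel links, 14 mm wide, 94 mm between pivots, together 10 mm thick. It breaks by moving the knee up and towards the mouth (chest +y); the lid then comes down with it.
- stay_pivot (a point): Pivot of the stay's lower link on the chest's end wall (chest x = 94, y = -9, z = 59 mm). The knee moves on an arc of 94 mm radius about it: first up and to the mouth side, over the top (lid then at about 0.33 rad), then down into the chest. The upper link's pivot is under the lid, 115 mm from the hinge line.
- knee_boss (a point): Centre of the knee: a round steel boss 18 mm in diameter, 24 mm long, axis along chest x, both flat ends free, to be pinched by the ends from above; it turns in the grip. As found it is about 128 mm above the bench and 52 mm in front of the lid panel.
- doming_block: Steel doming block, a 60 mm cube with round dimples on top, standing inside the chest; origin under its centre. Bystander, to be left alone.
- file: Flat file, about 190 mm long and 18 mm thick, with a wooden handle, lying inside the chest; origin on its underside. Bystander, to be left alone.
- hammer: Bench hammer, 240 mm long, lying on the bench beyond the lid-bar side of the chest; origin on its underside. Bystander, to be left alone.
- pliers: Steel pliers with black handles, 170 mm long, lying flat on the bench. Bystander, to be left alone.
- bench_block: Flat square steel block, 100 x 100 x 20 mm. Bystander, to be left alone.
- flux_jar: Glass jar with a white cap, 64 mm across, 75 mm high. Bystander, to be left alone.
- bangle: Brass bangle ring, 72 mm across, 10 mm high, lying flat. Bystander, to be left alone.

How it is judged:
By the outcome, as a careful person would: the job done as asked, in the order asked, and still so for the second after the job is handed in, with the robot touching nothing.
It also fails if it takes over 58 s, if anything falls off the work surface, if the arm or the gripper's body presses on something with over 40 N, if the wrist force passes 120 N, or if a joint passes its speed limit or range.

## Working session

There is one attempt and no reset: what is moved stays moved. The work goes in short steps, Python scripts to look and compute and a tool call to move; the robot and the scene stay as the last step left them, time stands still between calls to the robot, and variables do not carry over. Pictures are saved under pics/ and viewed, at most 13 in all, crops included, and the job is handed in when it is done.

Besides the shell and the picture viewer there is one more tool, called after "Emit:" by a JSON object that holds its "api" and its "payload", one argument or row to a line. carry_out: Moves the arm, as the interface text tells. Its arguments: {"type":"object","properties":{"motion":{"type":"array","items":{"type":"array"}},"hand":{"type":"number"},"force":{"type":"number"}},"required":["motion"]}

```bash
ls; mkdir -p pics; cat > h.py <<'E'
import numpy as np, cv2
from station import ctrl, camera, camera_info, finder
from scipy.spatial.transform import Rotation as R
def world(cam,uv,depth,info=None,d=None):
    i=info or camera_info(cam); K=np.array(i["camera_matrix"])
    u,v=uv; 
    if d is None:
        w=depth[max(0,int(v)-2):int(v)+3,max(0,int(u)-2):int(u)+3]; w=w[w>0]; d=np.median(w) if len(w) else 0
    p=d*np.linalg.solve(K,[u,v,1]); A=np.array(i["attitude"])
    A=A if A.shape==(3,3) else R.from_euler('xyz',A).as_matrix()
    return A@p+np.array(i["origin"])
E
python3 - <<'E'
from h import *
o=ctrl.get_obs(); print(o)
ims=[]
for c in ["side","top"]:
    im,d=camera(c); ims.append(im); i=camera_info(c); print(c,i)
    np.save(f"pics/{c}0.npy",d)
    for q in ["lid_hinge","lid_bar","stay_pivot","knee_boss","chest"]:
        for r in finder.pinpoint(c,q)[:2]:
            print(c,q,round(r["conf"],2),np.round(r["location"],1),np.round(world(c,r["location"],d),3))
    cv2.imwrite(f"pics/{c}0.png",im)
E
```

```text
pics
{'time_s': 0.0, 'qpos': array([-1.17660142e+00,  3.00459232e-01,  1.52157168e+00,  1.06533028e-05,
        1.32070144e+00, -6.65991729e-02]), 'joint_vel': array([-0.00039832, -0.00055164, -0.00013092, -0.00033447,  0.00125753,
       -0.00093572]), 'tau': array([-1.58971841e-03, -5.31820536e+01, -3.52741778e+01,  7.07572815e-02,
        2.44566542e-02, -1.04012508e-04]), 'ee_pos': array([ 0.24446323, -0.4923948 ,  0.20489682]), 'eef_rot': array([-3.14045617e+00, -8.61428706e-05,  4.60791384e-01]), 'force': array([ 1.01560594, -0.08020976, -0.4933426 ]), 'moment': array([-0.01253763,  0.01813163,  0.00746648]), 'grip_force': 0.0, 'grip_width': 0.09404831994008282}
side {'camera_matrix': array([[401.5824101 ,   0.        , 288.97299779],
       [  0.        , 401.5824101 , 207.7595244 ],
       [  0.        ,   0.        ,   1.        ]]), 'origin': array([0.10229481, 0.64517013, 1.15347202]), 'attitude': array([-2.44312575, -0.00333901, -2.53908736])}
side lid_hinge 0.69 [323.3 216.8] [ 0.484 -0.121  0.097]
side lid_bar 0.66 [332.6 151.6] [ 0.496 -0.158  0.356]
side lid_bar 0.49 [236.9 356.7] [ 0.456  0.388 -0.001]
side stay_pivot 0.63 [279.1 228.2] [ 0.595 -0.018  0.062]
side knee_boss 0.47 [291.  205.8] [ 0.585 -0.074  0.132]
side knee_boss 0.47 [279.9 227.7] [ 0.593 -0.02   0.064]
side chest 0.62 [300.7 252.9] [ 0.497 -0.006  0.01 ]
top {'camera_matrix': array([[379.8152539 ,   0.        , 279.9572662 ],
       [  0.        , 379.8152539 , 208.27721729],
       [  0.        ,   0.        ,   1.        ]]), 'origin': array([3.72552438e-01, 6.19582648e-04, 1.12894020e+00]), 'attitude': array([-2.95782658, -0.01637507, -1.56854575])}
top lid_bar 0.87 [352.7 218.8] [ 0.494 -0.161  0.361]
top stay_pivot 0.27 [304.6 199.6] [ 0.581 -0.081  0.136]
top knee_boss 0.67 [303.5 199.2] [ 0.583 -0.078  0.134]
top chest 0.79 [276.2 236.6] [ 0.496 -0.006  0.009]
```

View pics/side0.png

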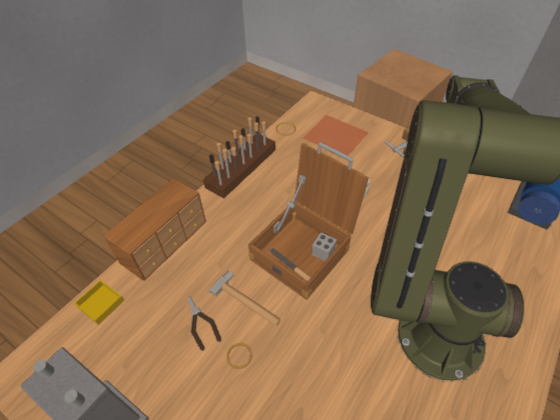

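View pics/top0.png

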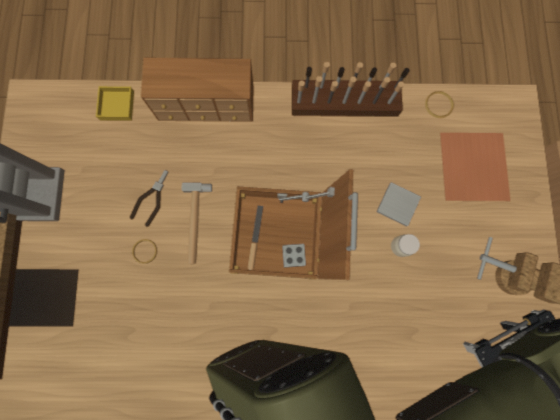

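The pictures show the chest with its hinge on the -y side (right in the top view) and its mouth on +y. The stay is on the far +x wall, with the knee at about top pixel (303,199) and the bar at (353,219). Next I fit the chest pose and work out the stay kinematics.

```bash
cat >> h.py <<'E'
from scipy.optimize import brentq, least_squares
P=np.array([-9.,59.]);H=np.array([-120.,90.])
def lidpt(th,s,n=0):  # n: above underside plane (outer side), chest y,z mm
    b=1.70-th; return H+s*np.array([np.cos(b),np.sin(b)])+n*np.array([-np.sin(b),np.cos(b)])
L=94.
a0=np.pi-np.arcsin(69/94)
h=brentq(lambda h:np.linalg.norm(lidpt(0,115,-h)-P)-2*L*np.cos(.06),0,20)
def knee(th):
    U=lidpt(th,115,-h);d=U-P;D=np.linalg.norm(d);m=(U+P)/2;q=np.sqrt(max(0,L*L-D*D/4))
    n=np.array([-d[1],d[0]])/D
    c=[m+q*n,m-q*n]; return max(c,key=lambda k:k[0])
E
python3 - <<'E'
from h import *
print("h",h)
for th in np.arange(0.02,1.71,.08):
    k=knee(th); b=lidpt(th,270,5)
    # clearance of gripper body bottom back corner & finger column (y-8..) wrt lid outer and edge
    s=np.linspace(0,240,241); up=np.array([lidpt(th,x,0) for x in s]+[lidpt(th,x,10) for x in s])
    bb=np.array([lidpt(th,x,5) for x in (264,276)])
    body=up[up[:,1]>k[1]+78]; 
    print(round(th,2),"knee",k.round(0),"a",np.degrees(np.arctan2(*(k-P)[::-1])).round(0),"bar",b.round(0),"lid maxy above body",body[:,0].max().round(0) if len(body) else None,"body back y",(k[0]-38).round(0), "lid y at finger z",up[up[:,1]<k[1]+78][:,0].max().round(0))
pts=[((0,-120),(.484,-.121)),((0,-159.8),(.495,-.1595)),((94,-9),(.594,-.019)),((94,-73),(.584,-.077)),((0,0),(.4965,-.006))]
A=np.array([p[0] for p in pts])/1e3;B=np.array([p[1] for p in pts])
f=lambda x:(A@np.array([[np.cos(x[2]),-np.sin(x[2])],[np.sin(x[2]),np.cos(x[2])]]).T+x[:2]-B).ravel()
r=least_squares(f,[.5,0,0],loss='soft_l1',f_scale=.003);print(r.x,r.fun.reshape(-1,2).round(4))
# rim points from depth (top and side): z in .085-.095 
for c in ["top","side"]:
    d=np.load(f"pics/{c}0.npy");i=camera_info(c);K=np.array(i["camera_matrix"]);v,u=np.mgrid[:420,:560]
    p=np.stack([(u-K[0,2])/K[0,0]*d,(v-K[1,2])/K[1,1]*d,d],-1)@R.from_euler('xyz',i["attitude"]).as_matrix().T+i["origin"]
    m=(abs(p[...,2]-.09)<.004)&(abs(p[...,0]-.5)<.17)&(abs(p[...,1])<.17)&(p[...,1]>-.08)
    q=p[m][:,:2]
    rect=cv2.minAreaRect((q*1000).astype(np.float32));print(c,len(q),rect)
    # yaw by fit of the front wall (y>0.1)
    w=q[(q[:,1]>.09)]; w=w[abs(w[:,0]-.5)<.09]; print(len(w),np.polyfit(w[:,0],w[:,1],1), "bench z",np.median(p[...,2][(abs(p[...,0]-.5)<.1)&(abs(p[...,1]-.17)<.02)]))
E
```

```text
h 8.085507735260327
0.02 knee [-57. 140.] a 121.0 bar [-154.  358.] lid maxy above body -134.0 body back y -95.0 lid y at finger z -120.0
0.1 knee [-41. 147.] a 110.0 bar [-133.  360.] lid maxy above body -124.0 body back y -79.0 lid y at finger z -120.0
0.18 knee [-29. 151.] a 102.0 bar [-111.  360.] lid maxy above body -108.0 body back y -67.0 lid y at finger z -113.0
0.26 knee [-18. 153.] a 95.0 bar [-90. 358.] lid maxy above body -89.0 body back y -56.0 lid y at finger z -102.0
0.34 knee [ -7. 153.] a 89.0 bar [-68. 355.] lid maxy above body -70.0 body back y -45.0 lid y at finger z -90.0
0.42 knee [  3. 152.] a 83.0 bar [-47. 350.] lid maxy above body -51.0 body back y -35.0 lid y at finger z -78.0
0.5 knee [ 12. 151.] a 77.0 bar [-27. 343.] lid maxy above body -33.0 body back y -26.0 lid y at finger z -66.0
0.58 knee [ 21. 148.] a 71.0 bar [ -7. 335.] lid maxy above body -15.0 body back y -17.0 lid y at finger z -54.0
0.66 knee [ 30. 145.] a 65.0 bar [ 12. 325.] lid maxy above body 1.0 body back y -8.0 lid y at finger z -43.0
0.74 knee [ 38. 140.] a 60.0 bar [ 31. 314.] lid max
[... 1142 characters left out ...]
 z 117.0
1.62 knee [85. 63.] a 2.0 bar [149. 117.] lid maxy above body None body back y 47.0 lid y at finger z 119.0
1.7 knee [85. 54.] a -3.0 bar [150.  95.] lid maxy above body None body back y 47.0 lid y at finger z 120.0
[ 0.49700807 -0.00183915 -0.05915152] [[ 0.0059 -0.0006]
 [-0.0074 -0.0019]
 [-0.0037  0.0026]
 [ 0.0025 -0.0033]
 [ 0.0005  0.0042]]
top 790 ((502.5743103027344, 14.959007263183594), (203.08480834960938, 239.68544006347656), 86.17478942871094)
228 [-0.06795327  0.14546632] bench z 0.0005713720631512764
side 532 ((502.9122314453125, 17.631309509277344), (204.13247680664062, 242.03482055664062), 86.8521728515625)
173 [-0.06808294  0.14869388] bench z 0.0011046408677326536
```

Emit:
{"api": "carry_out", "payload": {
  "motion": [
    [[0, 0, -1], -0.166],
    [[0, 0, -1], -0.166],
    [[0, 0, -1], -0.166],
    [[0, 0, -1], -0.166],
    [[0, 0, -1], -0.166],
    [[0, 0, -1], -0.166],
    [[0, 0, -1], -0.166],
    [[0, 0, -1], -0.166]
  ],
  "hand": -1,
  "force": 20
}}

```text
time_s: 1.4
ee_pos: [0.2446, -0.4926, 0.4054]
eef_rot: [-3.142, -0.0, 1.506]
force: [-0.8, 0.3, 0.3]
grip_width: 0.0938
grip_force: 0.0
```

Emit:
{"api": "carry_out", "payload": {
  "motion": [
    [[0.3, 0.3, -0.15], 0],
    [[0.6, 0.6, -0.15], 0],
    [[1, 0.9, -0.15], 0],
    [[1, 0.9, -0.15], 0],
    [[1, 0.9, -0.15], 0],
    [[1, 0.9, -0.15], 0],
    [[1, 0.9, -0.15], 0]
  ]
}}

```text
time_s: 2.1
ee_pos: [0.4392, -0.3031, 0.4355]
eef_rot: [3.141, -0.0, 1.503]
force: [-0.2, -0.0, -0.2]
grip_width: 0.0939
grip_force: 0.0
```

Emit:
{"api": "carry_out", "payload": {
  "motion": [
    [[0.3, 0.3, 0], 0],
    [[0.6, 0.6, 0], 0],
    [[1, 0.7, 0], 0],
    [[1, 0.7, 0], 0],
    [[1, 0.7, 0], 0],
    [[1, 0.7, 0], 0],
    [[1, 0.7, 0], 0]
  ]
}}

```text
time_s: 2.8
ee_pos: [0.5906, -0.1154, 0.435]
eef_rot: [-3.141, 0.0, 1.502]
force: [-0.1, -1.1, 0.1]
grip_width: 0.0941
grip_force: 0.0
```

```bash
python3 - <<'E'
from h import *
ims=[]
for c in ["wrist","side"]:
    im,d=camera(c); i=camera_info(c); print(ctrl.get_obs()["ee_pos"],i["origin"],i["attitude"]) ; ims.append(im); np.save(f"pics/{c}1.npy",d)
    for q in ["knee_boss","lid_bar","stay_pivot"]:
        for r in finder.pinpoint(c,q)[:2]:
            print(c,q,round(r["conf"],2),np.round(r["location"],1),np.round(world(c,r["location"],d),3))
cv2.imwrite("pics/a1.png",cv2.resize(np.hstack(ims),(800,300)))
E
```

```text
[ 0.59027063 -0.11614919  0.43530947] [ 0.59511906 -0.04195416  0.61480854] [ 2.88585353e+00  1.32437887e-03 -7.12294905e-02]
wrist knee_boss 0.58 [278. 156.] [ 0.592 -0.082  0.138]
wrist stay_pivot 0.91 [276.1 111.4] [ 0.593 -0.015  0.064]
[ 0.59007663 -0.11627964  0.43578406] [0.10229481 0.64517013 1.15347202] [-2.44312575 -0.00333901 -2.53908736]
side knee_boss 0.56 [294.  206.9] [ 0.597 -0.111  0.082]
side lid_bar 0.66 [333.3 150.3] [ 0.495 -0.16   0.361]
side lid_bar 0.39 [298.3 255.5] [0.498 0.008 0.011]
side stay_pivot 0.55 [279.  226.7] [ 0.597 -0.021  0.065]
```

View pics/a1.png

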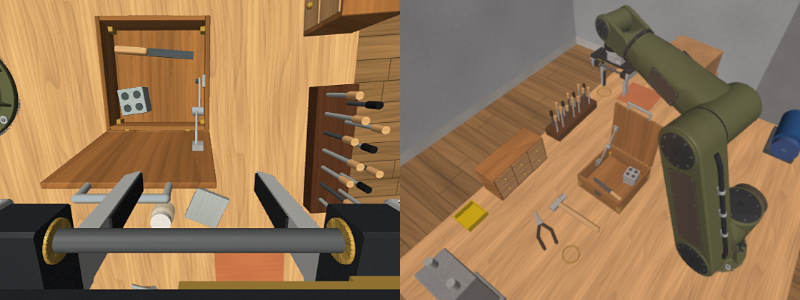

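Emit:
{"api": "carry_out", "payload": {
  "motion": [
    [[0.205, 0, 0], 0],
    [[0.205, 0, 0.2], 0],
    [[0.205, 0, 0.4], 0],
    [[0.205, 0, 0.6], 0],
    [[0.205, 0, 0.8], 0],
    [[0.205, 0, 0.925], 0],
    [[0.205, 0, 0.925], 0],
    [[0.205, 0, 0.925], 0]
  ]
}}

```text
time_s: 4.0
ee_pos: [0.5936, -0.0743, 0.2517]
eef_rot: [3.141, 0.0, 1.503]
force: [0.1, -0.3, 0.4]
grip_width: 0.0939
grip_force: 0.0
```

```bash
python3 - <<'E'
from h import *
c="wrist";o=ctrl.get_obs();im,d=camera(c);i=camera_info(c);print(o["ee_pos"],o["eef_rot"])
for q in ["knee_boss","stay_pivot"]:
    for r in finder.pinpoint(c,q)[:2]: print(q,round(r["conf"],2),np.round(r["location"],1),np.round(world(c,r["location"],d),4))
K=np.array(i["camera_matrix"]);v,u=np.mgrid[:420,:560]
p=np.stack([(u-K[0,2])/K[0,0]*d,(v-K[1,2])/K[1,1]*d,d],-1)@R.from_euler('xyz',i["attitude"]).as_matrix().T+i["origin"]
m=(d>0)&(p[...,2]>.128)&(p[...,2]<.145)&(abs(p[...,0]-.591)<.03)&(p[...,1]<-.06)&(p[...,1]>-.1)
q=p[m];print(len(q),q.min(0),q.max(0),np.median(q,0))
for z0,z1 in((.1,.115),(.115,.125),(.15,.165)):
    m=(d>0)&(p[...,2]>z0)&(p[...,2]<z1)&(abs(p[...,0]-.591)<.03)&(abs(p[...,1]+.08)<.05);q=p[m];print(z0,len(q),q.min(0).round(4),q.max(0).round(4)) if len(q) else 0
cv2.imwrite("pics/w2.png",im)
E
```

```text
[ 0.59359531 -0.07427256  0.25169895] [3.14063462e+00 8.69237464e-05 1.50344432e+00]
knee_boss 0.3 [191.8 248.7] [ 0.5458 -0.062   0.2644]
stay_pivot 0.88 [275.3 144.5] [ 0.5946 -0.0177  0.0654]
440 [ 0.57820285 -0.08930887  0.12838479] [ 0.60242244 -0.07085852  0.14488642] [ 0.59076838 -0.0785503   0.13693099]
0.1 159 [ 0.5611 -0.13    0.1001] [ 0.5976 -0.0453  0.1147]
0.115 47 [ 0.5641 -0.13    0.1153] [ 0.5966 -0.0583  0.1249]
0.15 84 [ 0.5847 -0.1004  0.1505] [ 0.5889 -0.0866  0.1649]
```

View pics/w2.png

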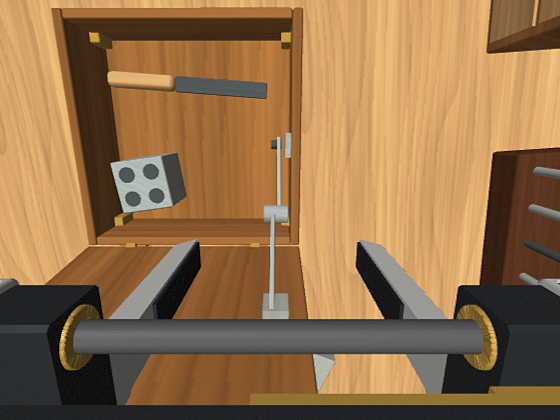

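The wrist view shows the knee boss at px (276,213), centred between the fingers. It measures (0.590, -0.080, 0.128), so I descend and pinch.

Emit:
{"api": "carry_out", "payload": {
  "motion": [
    [[0, -0.017, 0.2], 0],
    [[0, -0.017, 0.4], 0],
    [[0, -0.017, 0.55], 0],
    [[0, -0.017, 0.65], 0],
    [[0, -0.017, 0.7], 0],
    [[0, -0.017, 0.7], 0],
    [[0, -0.017, 0.7], 0],
    [[0, -0.017, 0.7], 0]
  ]
}}

```text
time_s: 4.95
ee_pos: [0.5907, -0.0739, 0.112]
eef_rot: [3.139, 0.0, 1.504]
force: [-0.1, 0.1, -0.4]
grip_width: 0.0944
grip_force: 0.0
```

Emit:
{"api": "carry_out", "payload": {
  "motion": [
    [[0, 0, 0], 0],
    [[0, 0, 0], 0],
    [[0, 0, 0], 0],
    [[0, 0, 0], 0],
    [[0, 0, 0], 0],
    [[0, 0, 0], 0],
    [[0, 0, 0], 0],
    [[0, 0, 0], 0]
  ],
  "hand": 1,
  "force": 20
}}

```text
time_s: 5.75
ee_pos: [0.5899, -0.0738, 0.1104]
eef_rot: [-3.141, -0.0, 1.504]
force: [0.9, -0.6, 0.6]
grip_width: 0.0336
grip_force: 0.0
```

```bash
python3 - <<'E'
from h import *
o=ctrl.get_obs();print(o)
im,d=camera("side"); cv2.imwrite("pics/s3.png",cv2.resize(im[100:300,200:400],(600,600)))
# planned TCP shifts (chest frame mm) for knee path
k0=np.array([-73,128.])
for th in [.0,.05,.1,.2,.3,.4,.45,.5,.55,.6,.65]:
    k=knee(th) if th>0 else k0; s=(k-k0)/200; print(th,(k-k0).round(1),"x,z frac",s[0].round(3),(-s[1]).round(3))
E
```

```text
{'time_s': 5.75, 'qpos': array([-1.86057507e-01,  4.87745865e-01,  1.49054380e+00,  1.53139064e-05,
        1.16342521e+00, -1.19057359e-01]), 'joint_vel': array([ 0.00048133, -0.00076797,  0.00113743, -0.00058352,  0.00033518,
        0.00082002]), 'tau': array([ 3.58566986e-04, -6.12351823e+01, -3.28860927e+01,  6.60965103e-02,
        2.55070307e-02,  7.49172159e-05]), 'ee_pos': array([ 0.58994021, -0.07380052,  0.11040032]), 'eef_rot': array([-3.14147297e+00, -2.84775124e-05,  1.50379011e+00]), 'force': array([ 0.94153928, -0.61002199,  0.5798253 ]), 'moment': array([-0.04622917, -0.07744613,  0.00819562]), 'grip_force': 0.0, 'grip_width': 0.03364694048134541}
0.0 [0. 0.] x,z frac 0.0 -0.0
0.05 [22.8 15.5] x,z frac 0.114 -0.077
0.1 [31.8 19.3] x,z frac 0.159 -0.097
0.2 [47.1 23.5] x,z frac 0.235 -0.117
0.3 [60.7 24.9] x,z frac 0.304 -0.125
0.4 [73.5 24.5] x,z frac 0.367 -0.123
0.45 [79.5 23.7] x,z frac 0.398 -0.119
0.5 [85.4 22.5] x,z frac 0.427 -0.113
0.55 [91.1 21. ] x,z frac 0.456 -0.105
0.6 [96.6 19.2] x,z frac 0.483 -0.096
0.65 [102.  17.] x,z frac 0.51 -0.085
```

View pics/s3.png

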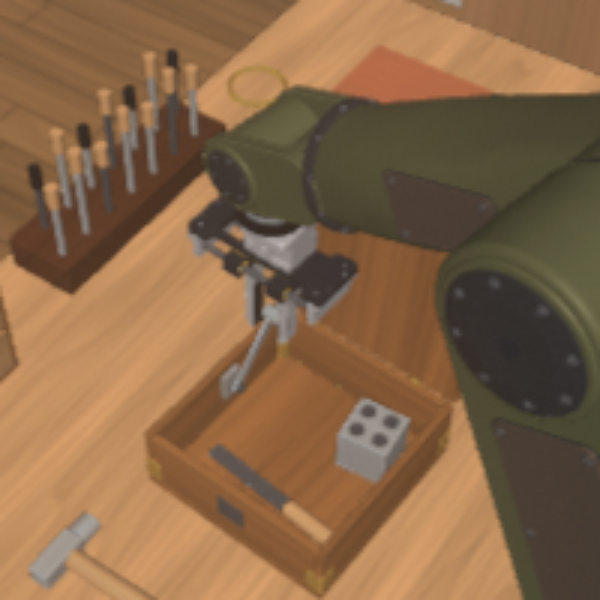

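Emit:
{"api": "carry_out", "payload": {
  "motion": [
    [[0, 0, 0], 0],
    [[0, 0, 0], 0],
    [[0, 0, 0], 0],
    [[0, 0, 0], 0]
  ]
}}

```text
time_s: 6.2
ee_pos: [0.5915, -0.0736, 0.1108]
eef_rot: [3.137, -0.0, 1.504]
force: [12.4, 1.8, -4.2]
grip_width: 0.0236
grip_force: 20.0
```

```bash
python3 - <<'E'
from h import *
o=ctrl.get_obs();t=o["ee_pos"];print(t,o["force"],o["moment"],o["grip_width"],o["grip_force"])
def cloud(c):
    im,d=camera(c);i=camera_info(c);K=np.array(i["camera_matrix"]);v,u=np.mgrid[:420,:560]
    p=np.stack([(u-K[0,2])/K[0,0]*d,(v-K[1,2])/K[1,1]*d,d],-1)@R.from_euler('xyz',i["attitude"]).as_matrix().T+i["origin"]
    return p[d>0],im
p,im=cloud("top");s,_=cloud("side"); cv2.imwrite("pics/t4.png",im)
yaw=o["qpos"][0]; c,sn=np.cos(yaw),np.sin(yaw)
def rl(p): return np.stack([p[:,0]*c+p[:,1]*sn,-p[:,0]*sn+p[:,1]*c,p[:,2]],1)
p,s=rl(p),rl(s);T=rl(t[None])[0];print("tcp radial",T)
# radial, lateral, height
for r in np.arange(.35,.75,.03):
    a=p[(abs(p[:,0]-r)<.006)&(p[:,2]>.36+0)&(abs(p[:,1])<.15)]
    b=s[(abs(s[:,0]-r)<.006)&(s[:,2]>.16)&(s[:,1]>-.05)&(s[:,1]<.13)&(s[:,2]<.6)]
    print(r.round(2),"top lat",a[:,1].min().round(3) if len(a) else 0,a[:,1].max().round(3) if len(a) else 0,"topz",a[:,2].max().round(3) if len(a) else 0,"| side z",(b[:,2].min().round(3),b[:,2].max().round(3),b[:,1].max().round(3)) if len(b) else 0)
b=s[(s[:,2]>.17)&(s[:,2]<.42)&(abs(s[:,0]-T[0])<.1)&(s[:,1]>-.06)]
for z in np.arange(.17,.42,.02):
    q=b[abs(b[:,2]-z)<.008]; print(z.round(2),len(q),q.min(0).round(3) if len(q) else 0,q.max(0).round(3) if len(q) else 0)
E
```

```text
[ 0.59151609 -0.07362433  0.11082024] [12.37659308  1.77287891 -4.20982504] [ 0.2231253  -2.18693096  0.13925832] 0.023645526047680533 19.99781772494316
tcp radial [0.59494389 0.03679131 0.11082024]
0.35 top lat -0.032 0.104 topz 0.573 | side z (np.float64(0.456), np.float64(0.572), np.float64(0.108))
0.38 top lat -0.032 0.104 topz 0.556 | side z (np.float64(0.442), np.float64(0.556), np.float64(0.107))
0.41 top lat -0.031 0.102 topz 0.539 | side z (np.float64(0.422), np.float64(0.538), np.float64(0.104))
0.44 top lat -0.025 0.098 topz 0.524 | side z (np.float64(0.16), np.float64(0.522), np.float64(0.102))
0.47 top lat -0.079 0.093 topz 0.506 | side z (np.float64(0.16), np.float64(0.504), np.float64(0.096))
0.5 top lat -0.077 0.094 topz 0.486 | side z (np.float64(0.161), np.float64(0.484), np.float64(0.097))
0.53 top lat -0.073 0.091 topz 0.468 | side z (np.float64(0.161), np.float64(0.462), np.float64(0.094))
0.56 top lat -0.07 0.095 topz 0.441 | side z (np.float64(0.203), np.float64(0.44), np.float64(0.096))
0.59 top lat -0.024 0.096 topz 0.429 | side z (np.float64(0.192), np.float
[... 333 characters left out ...]
z 0 | side z 0
0.74 top lat 0 0 topz 0 | side z 0
0.17 42 [ 0.495 -0.043  0.17 ] [0.616 0.05  0.178]
0.19 74 [ 0.495 -0.045  0.182] [0.616 0.051 0.198]
0.21 160 [ 0.495 -0.048  0.202] [0.67  0.763 0.218]
0.23 281 [ 0.496 -0.052  0.222] [0.674 0.082 0.238]
0.25 537 [ 0.495 -0.053  0.242] [0.684 0.083 0.258]
0.27 70 [0.538 0.017 0.262] [0.606 0.763 0.278]
0.29 1287 [0.495 0.013 0.282] [0.604 0.864 0.298]
0.31 162 [0.517 0.038 0.302] [0.614 0.823 0.318]
0.33 154 [0.516 0.066 0.322] [0.582 0.824 0.337]
0.35 22 [0.561 0.09  0.343] [0.616 0.097 0.358]
0.37 93 [0.516 0.09  0.362] [0.629 0.1   0.378]
0.39 149 [0.496 0.09  0.382] [0.632 0.101 0.398]
0.41 399 [ 0.496 -0.016  0.402] [0.627 0.099 0.418]
```

View pics/t4.png

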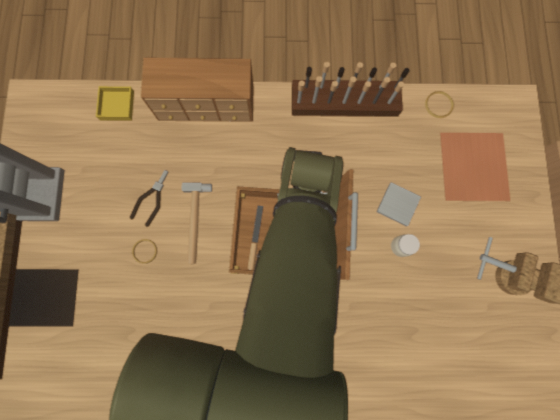

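The arm's wrist and forearm would come close to the lid and bar as it swings. I'm regrasping the boss nearer the fingertips, about 11 mm higher, so the lid passes under the wrist.

Emit:
{"api": "carry_out", "payload": {
  "motion": [
    [[0, 0.006, 0], 0],
    [[0, 0.006, 0], 0],
    [[0, 0.006, 0], 0],
    [[0, 0.006, -0.03], 0],
    [[0, 0.006, -0.055], 0],
    [[0, 0.006, -0.055], 0],
    [[0, 0.006, -0.055], 0]
  ],
  "hand": 0.2
}}

```text
time_s: 7.0
ee_pos: [0.5912, -0.0739, 0.1217]
eef_rot: [3.141, 0.0, 1.504]
force: [1.4, 1.4, 0.3]
grip_width: 0.0373
grip_force: 0.0
```

Emit:
{"api": "carry_out", "payload": {
  "motion": [
    [[0, 0, 0], 0],
    [[0, 0, 0], 0],
    [[0, 0, 0], 0],
    [[0, 0, 0], 0],
    [[0, 0, 0], 0],
    [[0, 0, 0], 0]
  ],
  "hand": 1,
  "force": 30
}}

```text
time_s: 7.6
ee_pos: [0.5915, -0.0738, 0.1214]
eef_rot: [3.141, -0.0, 1.504]
force: [5.5, 0.5, -3.0]
grip_width: 0.0234
grip_force: 30.0
```

Emit:
{"api": "carry_out", "payload": {
  "motion": [
    [[0.012, 0, -0.011], 0],
    [[0.025, 0, -0.022], 0],
    [[0.037, 0, -0.031], 0],
    [[0.05, 0, -0.04], 0],
    [[0.063, 0, -0.049], 0],
    [[0.077, 0, -0.058], 0],
    [[0.09, 0, -0.066], 0],
    [[0.105, 0, -0.074], 0],
    [[0.12, 0, -0.081], 0],
    [[0.12, 0, -0.081], 0]
  ]
}}

```text
time_s: 8.6
ee_pos: [0.5931, -0.0499, 0.1368]
eef_rot: [3.141, 0.0, 1.504]
force: [8.7, -0.1, -8.6]
grip_width: 0.0236
grip_force: 30.0
```

Emit:
{"api": "carry_out", "payload": {
  "motion": [
    [[0.019, 0, -0.009], 0],
    [[0.038, 0, -0.016], 0],
    [[0.057, 0, -0.022], 0],
    [[0.077, 0, -0.028], 0],
    [[0.097, 0, -0.033], 0],
    [[0.117, 0, -0.037], 0],
    [[0.138, 0, -0.04], 0],
    [[0.158, 0, -0.042], 0],
    [[0.178, 0, -0.043], 0],
    [[0.199, 0, -0.044], 0],
    [[0.199, 0, -0.044], 0]
  ]
}}

```text
time_s: 9.7
ee_pos: [0.5956, -0.0106, 0.1454]
eef_rot: [-3.142, 0.001, 1.504]
force: [9.0, -2.9, -9.3]
grip_width: 0.0227
grip_force: 30.0
```

```bash
python3 - <<'E'
from h import *
o=ctrl.get_obs();t=o["ee_pos"];print(t,o["force"],o["moment"],o["grip_width"])
im,d=camera("side"); np.save("pics/s5.npy",d); cv2.imwrite("pics/s5.png",cv2.resize(im[90:290,200:400],(600,600)))
for q in ["lid_bar","knee_boss"]:
    for r in finder.pinpoint("side",q)[:1]: print(q,r["conf"],r["location"],world("side",r["location"],d).round(3))
E
```

```text
[ 0.59564626 -0.01060136  0.14539026] [ 9.04339925 -2.93173999 -9.3429631 ] [-0.57245656 -1.73708898  0.01205746] 0.022732454336308206
knee_boss 0.38 [280.4, 212.5] [ 0.575 -0.001  0.177]
```

View pics/s5.png

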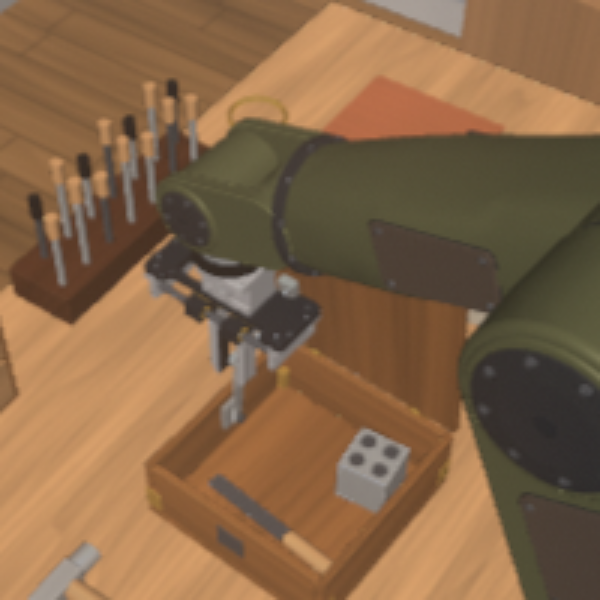

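Emit:
{"api": "carry_out", "payload": {
  "motion": [
    [[0.02, 0, 0], 0],
    [[0.041, 0, 0.002], 0],
    [[0.061, 0, 0.004], 0],
    [[0.082, 0, 0.007], 0],
    [[0.098, 0, 0.01], 0],
    [[0.113, 0, 0.014], 0],
    [[0.113, 0, 0.014], 0]
  ]
}}

```text
time_s: 10.55
ee_pos: [0.5971, 0.0115, 0.1427]
eef_rot: [-3.141, 0.002, 1.504]
force: [7.0, -4.8, -9.5]
grip_width: 0.0218
grip_force: 30.0
```

Emit:
{"api": "carry_out", "payload": {
  "motion": [
    [[0.01, 0, 0.003], 0],
    [[0.02, 0, 0.005], 0],
    [[0.03, 0, 0.009], 0],
    [[0.03, 0, 0.009], 0]
  ]
}}

```text
time_s: 10.95
ee_pos: [0.5975, 0.0173, 0.141]
eef_rot: [-3.142, 0.002, 1.503]
force: [7.4, -5.0, -8.2]
grip_width: 0.0218
grip_force: 30.0
```

```bash
python3 - <<'E'
from h import *
o=ctrl.get_obs();t=o["ee_pos"];print(t,o["force"],o["moment"],o["grip_width"])
def cloud(c):
    im,d=camera(c);i=camera_info(c);K=np.array(i["camera_matrix"]);v,u=np.mgrid[:420,:560]
    p=np.stack([(u-K[0,2])/K[0,0]*d,(v-K[1,2])/K[1,1]*d,d],-1)@R.from_euler('xyz',i["attitude"]).as_matrix().T+i["origin"]
    p[d<=0]=9; return p,im
ps=[];
for c in["side","top"]:
    p,im=cloud(c);p=p.reshape(-1,3)-[.501,-.002,0];y=-.067
    q=np.stack([p[:,0]*np.cos(y)+p[:,1]*np.sin(y),-p[:,0]*np.sin(y)+p[:,1]*np.cos(y),p[:,2]],1)*1e3
    m=(q[:,0]<-70)&(q[:,0]>-112)&(q[:,2]>110)&(q[:,2]<310)&(q[:,1]<40)&(q[:,1]>-150);q=q[m]
    b=np.arctan2(q[:,2]-90,q[:,1]+120);print(c,len(q),"lid angle th",np.percentile(1.7-b,[10,50,90]).round(3))
E
```

```text
[0.59748695 0.01727771 0.14098382] [ 7.35667438 -4.96198422 -8.1799826 ] [-1.25200034 -1.34841256  0.03134887] 0.021753621586667212
side 252 lid angle th [0.486 0.497 0.504]
top 317 lid angle th [0.163 0.39  0.429]
```

Emit:
{"api": "carry_out", "payload": {
  "motion": [
    [[0.01, 0, 0.004], 0],
    [[0.02, 0, 0.008], 0],
    [[0.03, 0, 0.012], 0],
    [[0.03, 0, 0.012], 0]
  ]
}}

```text
time_s: 11.45
ee_pos: [0.5979, 0.0233, 0.1388]
eef_rot: [3.141, 0.002, 1.503]
force: [6.9, -4.9, -6.6]
grip_width: 0.0213
grip_force: 30.0
```

Emit:
{"api": "carry_out", "payload": {
  "motion": [
    [[0.01, 0, 0.004], 0],
    [[0.02, 0, 0.009], 0],
    [[0.02, 0, 0.009], 0]
  ]
}}

```text
time_s: 11.75
ee_pos: [0.5982, 0.0273, 0.1371]
eef_rot: [3.141, 0.002, 1.503]
force: [6.1, -5.5, -5.6]
grip_width: 0.0216
grip_force: 30.0
```

```bash
cat > lid.py <<'E'
from h import *
def lidang(c="side",x0=-112,x1=-70,save=None):
    im,d=camera(c);i=camera_info(c);K=np.array(i["camera_matrix"]);v,u=np.mgrid[:420,:560]
    p=np.stack([(u-K[0,2])/K[0,0]*d,(v-K[1,2])/K[1,1]*d,d],-1)@R.from_euler('xyz',i["attitude"]).as_matrix().T+i["origin"]
    p[d<=0]=9
    if save: cv2.imwrite(save,im)
    p=p.reshape(-1,3)-[.501,-.002,0];y=-.067
    q=np.stack([p[:,0]*np.cos(y)+p[:,1]*np.sin(y),-p[:,0]*np.sin(y)+p[:,1]*np.cos(y),p[:,2]],1)*1e3
    m=(q[:,0]<x1)&(q[:,0]>x0)&(q[:,2]>115)&(q[:,2]<310)&(q[:,1]<80)&(q[:,1]>-150);r=q[m]
    b=np.arctan2(r[:,2]-90,r[:,1]+120);print(c,len(r),"th",np.percentile(1.7-b,[10,50,90]).round(3))
    return q
E
python3 - <<'E'
from lid import *
o=ctrl.get_obs();print(o["ee_pos"],o["force"],o["moment"],o["grip_width"])
lidang(save="pics/s6.png")
E
```

```text
[0.59817085 0.02732493 0.1370614 ] [ 6.08478543 -5.54126626 -5.5520125 ] [-1.12631984 -1.07222746  0.03145785] 0.02162922464047969
side 200 th [0.566 0.584 0.588]
```

View pics/s6.png

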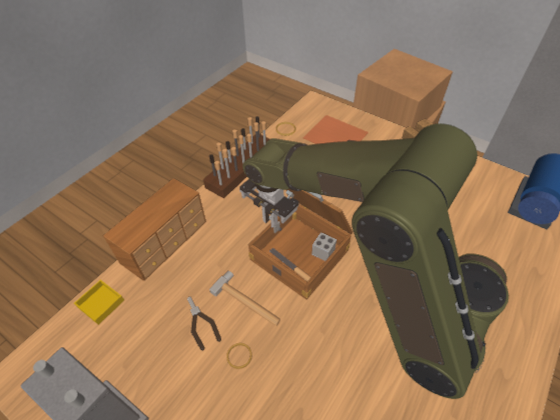

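Emit:
{"api": "carry_out", "payload": {
  "motion": [
    [[0.009, 0, 0.004], 0],
    [[0.018, 0, 0.009], 0],
    [[0.018, 0, 0.009], 0]
  ]
}}

```text
time_s: 12.1
ee_pos: [0.5984, 0.0309, 0.1354]
eef_rot: [3.141, 0.002, 1.503]
force: [5.8, -5.2, -4.7]
grip_width: 0.0208
grip_force: 30.0
```

Emit:
{"api": "carry_out", "payload": {
  "motion": [
    [[0.009, 0, 0.005], 0],
    [[0.017, 0, 0.009], 0],
    [[0.017, 0, 0.009], 0]
  ]
}}

```text
time_s: 12.4
ee_pos: [0.5987, 0.0342, 0.1337]
eef_rot: [3.141, 0.002, 1.503]
force: [5.7, -6.0, -4.3]
grip_width: 0.0206
grip_force: 30.0
```

Emit:
{"api": "carry_out", "payload": {
  "motion": [
    [[0.008, 0, 0.005], 0],
    [[0.017, 0, 0.01], 0],
    [[0.017, 0, 0.01], 0]
  ]
}}

```text
time_s: 12.7
ee_pos: [0.599, 0.0367, 0.1324]
eef_rot: [3.141, 0.004, 1.503]
force: [1.6, -9.3, 1.9]
grip_width: 0.0183
grip_force: 44.7
```

Emit:
{"api": "carry_out", "payload": {
  "motion": [
    [[0.008, 0, 0.005], 0],
    [[0.016, 0, 0.01], 0],
    [[0.016, 0, 0.01], 0]
  ]
}}

```text
time_s: 13.0
ee_pos: [0.5993, 0.0384, 0.1313]
eef_rot: [3.14, 0.006, 1.503]
force: [-3.3, -18.0, 9.4]
grip_width: 0.0184
grip_force: 34.7
```

```bash
python3 - <<'E'
from lid import *
o=ctrl.get_obs();print(o["ee_pos"],o["force"],o["moment"],o["grip_width"])
lidang(x1=-40)
E
```

```text
[0.59927172 0.03837591 0.13132955] [ -3.2958399  -17.98841716   9.39759893] [-5.75773704  0.32047537 -0.58290609] 0.01838329186227627
side 183 th [0.642 0.669 0.672]
```

Emit:
{"api": "carry_out", "payload": {
  "motion": [
    [[-0.008, 0, -0.005], 0],
    [[-0.016, 0, -0.01], 0],
    [[-0.016, 0, -0.01], 0]
  ]
}}

```text
time_s: 13.35
ee_pos: [0.599, 0.0367, 0.1325]
eef_rot: [3.141, 0.003, 1.503]
force: [1.8, -10.2, 3.0]
grip_width: 0.0185
grip_force: 43.1
```

Emit:
{"api": "carry_out", "payload": {
  "motion": [
    [[0, 0, 0], 0],
    [[0, 0, 0], 0],
    [[0, 0, 0], 0],
    [[0, 0, 0], 0],
    [[0, 0, 0], 0],
    [[0, 0, 0], 0]
  ],
  "hand": 0
}}

```text
time_s: 13.95
ee_pos: [0.5987, 0.0387, 0.132]
eef_rot: [-3.141, -0.0, 1.504]
force: [1.1, 0.6, 0.4]
grip_width: 0.0468
grip_force: 0.0
```

Emit:
{"api": "carry_out", "payload": {
  "motion": [
    [[0.1, 0, 0], 0],
    [[0.25, 0, 0], 0],
    [[0.5, 0, 0], 0],
    [[0.75, 0, 0], 0],
    [[0.8, 0, -0.2], 0],
    [[0.8, 0, -0.5], 0],
    [[0.8, 0, -0.9], 0],
    [[0.8, 0, -1], 0],
    [[0.8, 0, -1], 0],
    [[0.8, 0, -1], 0],
    [[0.8, 0, -1], 0],
    [[0.8, 0, -1], 0]
  ]
}}

```text
time_s: 15.15
ee_pos: [0.6091, 0.1982, 0.3298]
eef_rot: [-3.138, 0.001, 1.504]
force: [-0.7, -0.7, -0.3]
grip_width: 0.0473
grip_force: 0.0
```

```bash
python3 - <<'E'
from lid import *
o=ctrl.get_obs();print(o["ee_pos"],o["force"],o["grip_width"])
q=lidang(save="pics/s7.png")
for c in["side","top","wrist"]:
    im,d=camera(c)
    for r in finder.pinpoint(c,"lid_bar")[:1]: print(c,r["conf"],r["location"],world(c,r["location"],d).round(4))
    if c=="wrist": cv2.imwrite("pics/w7.png",im)
for th in (.6,.65,.7): print(th,lidpt(th,270,5))
E
```

```text
[0.60913    0.19818568 0.32977301] [-0.67726598 -0.68754484 -0.33951213] 0.04726045549701532
side 135 th [0.63  0.657 0.661]
side 0.58 [297.2, 195.1] [0.3843 0.2033 0.5681]
0.6 [ -1.98508402 332.89396782]
0.65 [ 10.0070668  326.69212615]
0.7 [ 21.67426766 319.89867743]
```

View pics/s7.png

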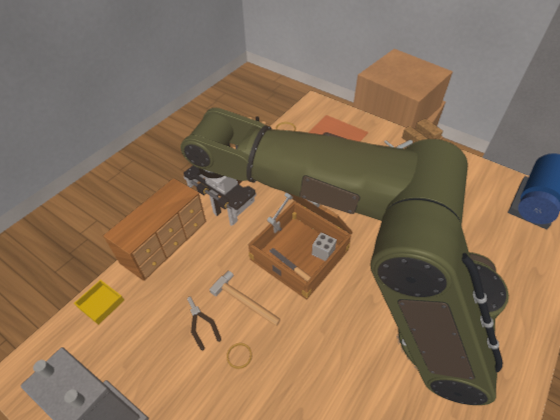

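Emit:
{"api": "carry_out", "payload": {
  "motion": [
    [[0, 0, -0.25], 0.024],
    [[0, 0, -0.45], 0.048],
    [[-0.15, -0.1, -0.45], 0.072],
    [[-0.3, -0.2, -0.45], 0.096],
    [[-0.45, -0.3, -0.45], 0.12],
    [[-0.65, -0.4, -0.45], 0.144],
    [[-0.85, -0.47, -0.45], 0.168],
    [[-0.98, -0.473, -0.45], 0.192],
    [[-0.98, -0.473, -0.45], 0.216],
    [[-0.98, -0.473, -0.45], 0.24],
    [[-0.98, -0.473, -0.45], 0.25],
    [[-0.98, -0.473, -0.45], 0.25]
  ],
  "hand": -0.3
}}

```text
time_s: 16.7
ee_pos: [0.5019, 0.009, 0.4221]
eef_rot: [-3.142, -0.0, -0.068]
force: [0.3, -1.2, 0.3]
grip_width: 0.0615
grip_force: 0.0
```

```bash
python3 - <<'E'
from h import *
o=ctrl.get_obs();print(o["ee_pos"],o["eef_rot"],o["qpos"],o["grip_width"])
c="wrist";im,d=camera(c);i=camera_info(c)
for r in finder.pinpoint(c,"lid_bar")[:2]: print(c,r["conf"],r["location"],world(c,r["location"],d).round(4))
cv2.imwrite("pics/w8.png",im)
K=np.array(i["camera_matrix"]);v,u=np.mgrid[:420,:560]
p=np.stack([(u-K[0,2])/K[0,0]*d,(v-K[1,2])/K[1,1]*d,d],-1)@R.from_euler('xyz',i["attitude"]).as_matrix().T+i["origin"]
q=p[(d>0)&(p[...,2]>.315)&(p[...,2]<.345)&(abs(p[...,0]-.5)<.09)&(abs(p[...,1])<.06)]
print(len(q),q.min(0),q.max(0),np.median(q,0))
q=q[q[:,2]>.326]; print(len(q), np.median(q,0), np.polyfit(q[:,0],q[:,1],1) if len(q)>9 else 0)
E
```

```text
[0.50186431 0.00899405 0.42210525] [-3.14158695e+00 -1.62505814e-04 -6.81548638e-02] [-5.50637068e-02  1.27835778e-01  1.23852283e+00  3.64841260e-06
  1.77507148e+00  1.58388822e+00] 0.06147543997073238
wrist 0.78 [277.0, 211.0] [0.5043 0.0108 0.3311]
wrist 0.29 [283.1, 170.0] [0.5394 0.0032 0.327 ]
1876 [ 0.44238323 -0.00336452  0.31504337] [0.5625895  0.02035159 0.33300727] [0.50825861 0.01057064 0.33005348]
1717 [0.50887257 0.01098091 0.33022367] [-0.06526834  0.04406232]
```

View pics/w8.png

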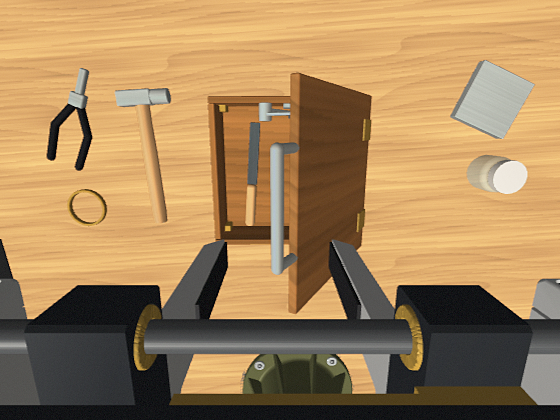

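Lid now stands at about 0.66 rad on its own. The wrist view shows the bar centred between the fingers at px (277,205), at (0.5025, 0.011, 0.326). I descend and pinch it.

Emit:
{"api": "carry_out", "payload": {
  "motion": [
    [[0, -0.011, 0.15], 0],
    [[0, -0.011, 0.3], 0],
    [[0, -0.011, 0.42], 0],
    [[0, -0.011, 0.5], 0],
    [[0, -0.011, 0.54], 0],
    [[0, -0.011, 0.54], 0]
  ]
}}

```text
time_s: 17.4
ee_pos: [0.5019, 0.0113, 0.3135]
eef_rot: [3.142, 0.001, -0.066]
force: [0.2, -0.8, 0.0]
grip_width: 0.0613
grip_force: 0.0
```

Emit:
{"api": "carry_out", "payload": {
  "motion": [
    [[0, 0, 0], 0],
    [[0, 0, 0], 0],
    [[0, 0, 0], 0],
    [[0, 0, 0], 0],
    [[0, 0, 0], 0],
    [[0, 0, 0], 0],
    [[0, 0, 0], 0],
    [[0, 0, 0], 0]
  ],
  "hand": 1,
  "force": 15
}}

```text
time_s: 18.2
ee_pos: [0.5021, 0.0111, 0.314]
eef_rot: [3.141, 0.0, -0.067]
force: [0.3, -1.1, -0.4]
grip_width: 0.0113
grip_force: 15.0
```

```bash
python3 - <<'E'
from lid import *
o=ctrl.get_obs();print(o["ee_pos"],o["force"],o["moment"],o["grip_width"],o["grip_force"])
t0=.655;p0=lidpt(t0,270,5)
for t in np.arange(t0,1.72,.0475):
    s=(lidpt(min(t,1.7),270,5)-p0)/200; print(round(t,3),f"[{s[0]:.3f}, {-s[1]:.3f}]")
E
```

```text
[0.50206537 0.01112746 0.31400279] [ 0.29766273 -1.14871594 -0.35632198] [-0.23903237  0.07606605  0.07439416] 0.011313482504395173 14.99996155500412
0.655 [0.000, -0.000]
0.702 [0.055, 0.032]
0.75 [0.109, 0.068]
0.798 [0.161, 0.105]
0.845 [0.211, 0.145]
0.892 [0.259, 0.187]
0.94 [0.305, 0.232]
0.987 [0.349, 0.279]
1.035 [0.391, 0.327]
1.082 [0.430, 0.378]
1.13 [0.467, 0.431]
1.177 [0.501, 0.485]
1.225 [0.533, 0.541]
1.272 [0.562, 0.598]
1.32 [0.588, 0.656]
1.367 [0.612, 0.716]
1.415 [0.633, 0.777]
1.462 [0.650, 0.838]
1.51 [0.665, 0.901]
1.557 [0.677, 0.964]
1.605 [0.686, 1.027]
1.652 [0.691, 1.091]
1.7 [0.694, 1.155]
```

Emit:
{"api": "carry_out", "payload": {
  "motion": [
    [[0, -0.027, 0.015], 0],
    [[0, -0.055, 0.032], 0],
    [[0, -0.109, 0.068], 0],
    [[0, -0.161, 0.105], 0],
    [[0, -0.211, 0.145], 0],
    [[0, -0.259, 0.187], 0],
    [[0, -0.305, 0.232], 0],
    [[0, -0.349, 0.279], 0],
    [[0, -0.391, 0.327], 0],
    [[0, -0.43, 0.378], 0],
    [[0, -0.449, 0.404], 0],
    [[0, -0.449, 0.404], 0]
  ]
}}

```text
time_s: 19.4
ee_pos: [0.508, 0.1015, 0.2317]
eef_rot: [3.141, 0.001, -0.067]
force: [4.1, -3.4, -7.2]
grip_width: 0.0117
grip_force: 15.0
```

Emit:
{"api": "carry_out", "payload": {
  "motion": [
    [[0, -0.018, 0.027], 0],
    [[0, -0.052, 0.081], 0],
    [[0, -0.084, 0.137], 0],
    [[0, -0.113, 0.194], 0],
    [[0, -0.139, 0.252], 0],
    [[0, -0.163, 0.312], 0],
    [[0, -0.184, 0.373], 0],
    [[0, -0.201, 0.434], 0],
    [[0, -0.216, 0.497], 0],
    [[0, -0.223, 0.528], 0],
    [[0, -0.228, 0.56], 0],
    [[0, -0.228, 0.56], 0]
  ]
}}

```text
time_s: 20.6
ee_pos: [0.5108, 0.1444, 0.1195]
eef_rot: [3.137, 0.001, -0.067]
force: [3.8, -22.3, -6.9]
grip_width: 0.0117
grip_force: 15.0
```

```bash
python3 - <<'E'
from lid import *
o=ctrl.get_obs();print(o["ee_pos"],o["force"],o["moment"],o["grip_width"],o["grip_force"])
lidang();lidang("top")
E
```

```text
[0.51082781 0.14441063 0.11948338] [  3.77604836 -22.3306428   -6.9052146 ] [-4.07646799 -0.66692241  0.06136843] 0.01173657133545212 15.000845342874527
side 244 th [1.502 1.525 1.54 ]
top 418 th [1.501 1.524 1.54 ]
```

Emit:
{"api": "carry_out", "payload": {
  "motion": [
    [[0, 0.008, 0], 0],
    [[0, 0.004, 0.02], 0],
    [[0, 0.001, 0.04], 0],
    [[0, -0.001, 0.06], 0],
    [[0, -0.002, 0.08], 0],
    [[0, -0.003, 0.1], 0],
    [[0, -0.004, 0.12], 0],
    [[0, -0.005, 0.135], 0],
    [[0, -0.005, 0.15], 0],
    [[0, -0.005, 0.165], 0],
    [[0, -0.005, 0.165], 0]
  ]
}}

```text
time_s: 21.8
ee_pos: [0.512, 0.1464, 0.0891]
eef_rot: [3.14, -0.002, -0.067]
force: [0.2, -16.7, 10.1]
grip_width: 0.0116
grip_force: 15.0
```

Emit:
{"api": "carry_out", "payload": {
  "motion": [
    [[0, 0.005, 0.008], 0],
    [[0, 0.008, 0.015], 0],
    [[0, 0.008, 0.022], 0],
    [[0, 0.008, 0.03], 0],
    [[0, 0.008, 0.03], 0]
  ]
}}

```text
time_s: 22.3
ee_pos: [0.513, 0.1463, 0.0846]
eef_rot: [-3.14, -0.006, -0.067]
force: [1.5, -6.1, 20.3]
grip_width: 0.0113
grip_force: 15.0
```

```bash
cat > flat.py <<'E'
from lid import *
o=ctrl.get_obs();print(o["ee_pos"],o["force"],o["grip_width"])
for c in ["side","top"]:
    q=lidang(c)
    m=(abs(q[:,0])<112)&(abs(q[:,1])<112)&(q[:,2]<125)&(q[:,2]>85);r=q[m]
    k,*_=np.linalg.lstsq(np.c_[r[:,1]+120,np.ones(len(r))],r[:,2],rcond=None);print(c,len(r),"slope",k.round(4))
E
python3 flat.py
```

```text
[0.51301435 0.14627177 0.08458   ] [ 1.51470392 -6.08815092 20.27923333] 0.011311149506375741Traceback (most recent call last):
  File "flat.py", line 4, in <module>
    q=lidang(c)
  File "lid.py", line 10, in lidang
    b=np.arctan2(r[:,2]-90,r[:,1]+120);print(c,len(r),"th",np.percentile(1.7-b,[10,50,90]).round(3))
                                                           ~~~~~~~~~~~~~^^^^^^^^^^^^^^^^^^
    return _quantile_unchecked(
        a, q, axis, out, overwrite_input, method, keepdims, weights)
    return _ureduce(a,
                    func=_quantile_ureduce_func,
    ...<5 lines>...
                    overwrite_input=overwrite_input,
                    method=method)
    r = func(a, **kwargs)
    result = _quantile(arr,
                       quantiles=q,
    ...<2 lines>...
                       out=out,
                       weights=wgt)
    slices_having_nans = np.isnan(arr[-1, ...])
                                  ~~~^^^^^^^^^
IndexError: index -1 is out of bounds for axis 0 with size 0
```

```bash
sed -i 's/;print(c,len(r),"th"/;len(r) and print(c,len(r),"th"/' lid.py; python3 flat.py
```

```text
[0.51299613 0.14627863 0.08455587] [ 0.42602313 -6.32416834 19.88915821] 0.011378947798566979
side 1623 slope [1.100000e-03 1.006824e+02]
top 6049 slope [-1.60000e-03  1.00738e+02]
```

Emit:
{"api": "carry_out", "payload": {
  "motion": [
    [[0, 0, 0], 0],
    [[0, 0, 0], 0],
    [[0, 0, 0], 0],
    [[0, 0, 0], 0]
  ],
  "hand": 0.5
}}

```text
time_s: 22.85
ee_pos: [0.5109, 0.146, 0.0819]
eef_rot: [-3.141, 0.001, -0.067]
force: [-0.4, 0.4, 0.1]
grip_width: 0.0233
grip_force: 0.0
```

Emit:
{"api": "carry_out", "payload": {
  "motion": [
    [[0, 0, -0.03], 0],
    [[0, 0, -0.08], 0],
    [[0, 0, -0.15], 0],
    [[0, 0, -0.3], 0],
    [[0, 0, -0.5], 0],
    [[0, 0, -0.7], 0],
    [[0, 0, -0.8], 0],
    [[0, 0, -0.8], 0],
    [[0, 0, -0.8], 0]
  ]
}}

```text
time_s: 23.75
ee_pos: [0.5109, 0.1457, 0.2426]
eef_rot: [-3.141, -0.001, -0.067]
force: [0.1, -0.2, -0.2]
grip_width: 0.0234
grip_force: 0.0
```

```bash
python3 flat.py; python3 -c "
from h import *
im,d=camera('side');cv2.imwrite('pics/s9.png',im)"
```

```text
[0.51093508 0.14571662 0.24256535] [ 0.09882785 -0.18329857 -0.19852779] 0.02341218881694568
side 3506 slope [6.000000e-04 1.008446e+02]
top 6266 slope [-2.000000e-03  1.007726e+02]
```

View pics/s9.png

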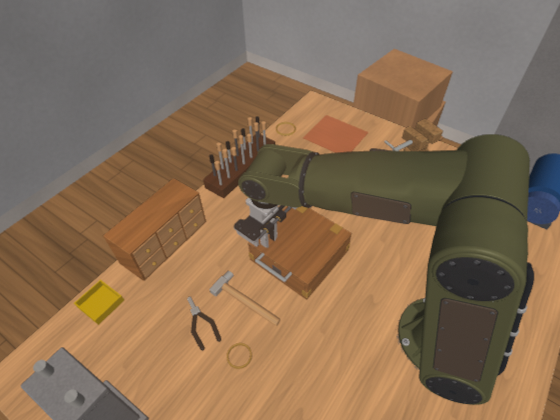

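The side view shows the lid flat and shut (bar at px (273,267)), the gripper clear above it, and the hammer, pliers and bangle where they were. Handing in.

```bash
python3 -c "
from station import ctrl
print(ctrl.hand_in())"
```

```text
the job is handed in; nothing more can be done
None
```

The chest is shut and the job is handed in at about 24 s: I broke the stay and released the lid at about 0.66 rad (short of the 0.85 midpoint, where the lid met the gripper at up to about 18 N at the wrist), then lowered it slowly by its bar, measured it flat and let go; the hammer, pliers and bangle looked unmoved, and nothing touched the tools inside.

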